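# Clamp the circuit board on the dismantling stand

### The job

The orange-winged clamp knob on the sloping dismantling stand is sitting on top of its thread and jams if you just tighten it. Turn it back (counter-clockwise) until it clicks down at the thread start, then turn it forward (clockwise) fully home so that the clamp holds the board. Leave the board and the other things on the bench where they are, and let go of the knob at the end.

Things in the scene. Friction and masses are not known exactly. Their poses are not given: they have to be found in the camera images.
- stand: Grey steel stand fixed to the bench, at a new place and yaw each time; base 190 (its x) x 270 mm (its y), origin at the centre of its underside, x away from the robot at yaw 0. Its 170 x 270 mm plate slopes 30 degrees up towards +x, so what is mounted on it leans 30 degrees from vertical towards -x. The plate's centre is 80 mm above the bench.
- knob_grip (a point): Grip point: centre of the knob's orange wing, on the knob's axis, 15 mm below the wing's top. z points out along the axis (square to the slope), x along the wing to its white end; the frame turns with the knob. Wing 66 long (x), 15 thick (y), 26 mm high (z), on a 22 mm stem; the black round skirt below it (60 mm across) has its top 25 mm below this point.
- knob_foot (a point): Foot of the knob's steel neck on the slope, 80 mm to the right (-y) of the plate's centre; the neck stands square to the slope. The grip point is about 83 mm out along the neck from here at the start, about 71 mm when home. A yellow band on the neck shows only while the knob is up. An aluminium arm under the skirt reaches 70 mm over the board's edge; it moves along the axis but does not turn.
- knob (a joint): Turn of the knob, rad, growing forward (clockwise seen from above it). White end straight up the slope at 0.5. Starts at 0.35 to 0.85, on top of the thread, where a false start blocks it at about 0.97. Backed past about -0.1 it can drop 10 mm (click; red mark on the slope = -0.22); stop at -0.5. Then it turns forward to the home stop, 1.25 (green mark). Takes under 0.1 N m and stays where left.
- clamp (a joint): Slide of knob and arm along the axis towards the slope, m: 0 to 0.0015 at the start, 0.009 after the click, 0.0125 home. A 3 N spring and their weight push them down; a tight grip holds the knob up, so at the thread start loosen the grip or move 10 mm down the axis. The thread runs 2.5 mm per rad: the knob rises as it is backed and sinks (3.5 mm in all) as it is turned home.
- board: The board to be clamped: aluminium tray with a dark green circuit board, 110 (its x, up the slope) x 150 (its y) x 12 mm, parts on it up to 34 mm high, lying loose on the slope against the lip at its lower edge; origin at the centre of its underside. Leave it there.
- drill: yellow and black cordless drill lying on its side, 230 mm long with its bit, 60 mm high; a bystander, leave it alone. Origin on its underside, near the middle.
- green_board: bare green circuit board, 120 x 160 mm, up to 30 mm high, lying flat; a bystander, leave it alone. Origin on its underside, near the middle.
- heat_sink: dark finned heat sink, 60 x 100 x 40 mm; a bystander, leave it alone. Origin on its underside, near the middle.
- screwdriver: red-handled screwdriver, about 200 mm long, lying in front of the stand; a bystander, leave it alone. Origin on its underside, near the middle.
- capacitor: violet upright capacitor can, 32 mm across, 55 mm tall, in front of the stand; a bystander, leave it alone. Origin on its underside, near the middle.
- jar: glass jar with black lid, 72 mm across, 100 mm tall; a bystander, leave it alone. Origin on its underside, near the middle.
- screw_tray: blue divided tray, 140 x 200 x 50 mm; a bystander, leave it alone. Origin on its underside, near the middle.

How it is judged (in metres and radians):
On the way:
1. the knob is backed to its thread start and has clicked down (joint knob below 0.05, joint clamp above 7.5 mm) (value of joint knob below 0.05 rad and value of joint clamp above 0.0075 m), for 0.1 s.
At the end, for the whole second after the job is handed in: The knob is turned home under the thread (joint knob above 1.1 rad of 1.25, joint clamp above 10.5 mm) and at rest; the board and the other things have not been shifted (value of joint knob above 1.1 rad and value of joint clamp above 0.0105 m and velocity of joint knob between -0.05 and 0.05 rad/s); the robot touches nothing.
It fails at once if the board is shifted more than 20 mm (distance of board from where it was at the start of the episode above 0.02 m).
It fails at once if another thing on the bench is shifted more than 40 mm (distance of any of drill, green_board, heat_sink, screwdriver, capacitor, jar, screw_tray from where it was at the start of the episode above 0.04 m).
It also fails if it takes over 45 s, if anything falls off the work surface, if the arm or the gripper's body presses on something with over 40 N, if the wrist force passes 120 N, or if a joint passes its speed limit or range.

### The arm

A 6-joint arm with a two-finger parallel gripper is mounted at the origin on the work surface. World frame = base frame: x ahead of the robot, y to its left, z up, the work surface at z = 0. Lengths are in mm, angles in rad, forces in N, time in s.
With the tool pointing down it reaches from about 350 to 975 mm from the base axis. Payload 7.1 kg.
Tool frame: the origin (TCP) lies at the very end of the fingers, on their centre line; the grasp point (between the pads) lies 19 mm behind it; z points along the fingers, y is the line along which they close (so a half turn about z gives the same grasp; the last joint's range is limited). The gripper opens to 88 mm and grips with 3 to 60 N. Pads are 20 mm wide; open, the fingers measure 115 mm over their backs; the gripper's body (75 mm by 178 mm) begins 61 mm behind the grasp point.
Start: joints at [1.118, 0.423, 1.63, -0, 1.089, -0.019], TCP at [262.669, 567.106, 198.875] pointing down, gripper open.
Joint ranges: [-3, 3], [-0.9, 2.11], [0.09, 2.58], [-1.31, 4.45], [0.11, 2.69], [-2.54, 2.54]. Speed limits (rad/s): [2.39, 2.39, 3.01, 3.14, 3.14, 3.14].

### API

Orientations are given as a rotation vector (axis times angle).
In Python, from workcell import get_obs, get_image, job, models gives the robot as it stands.
- The arm moves only by the tool jog_arm, never from a script. Its argument "increments" is one flat list of numbers, 7 for each row, row after row: the turn, a rotation vector about the tool's x, y, z in degrees, then the shift along the tool's x, y, z in mm, then the opening in per cent of the stroke, from 0 (shut) to 100 (fully open). A call has 1 to 12 rows; each row shifts and turns the commanded pose from where the row before left it, along the tool's axes as they then stand; what a row does not reach is not made up. A row lasts 1/8 s, in which the tool goes at most 62.5 mm and 10.7 degrees, less where a joint would pass 70% of its speed; a pose out of reach is approached as far as the arm can. A call is refused whole if a number of a shift passes 62.5 or a number of a turn 10.7, either way. A call with a gripper value outside its range is refused whole. The fingers move at their own pace and stop on an object; the grip force is fixed at half the most. Time passes only in rows, so rows that do not move let the fingers close. It gives the time, the measured TCP pose, the force, the opening and the grip force at its end, in the units of the state.
- get_obs(): the state, without advancing time (a new reading comes with each control period).
- get_image(name): name is "side" or "top"; returns a dict with "pixels" (400x640x3 uint8, blue, green, red), "depth" (400x640 float32, mm along the optical axis (not along the pixel's ray), 0 where there is no reading), "fx", "fy", "cx", "cy" (pixels), "cam_to_world" (4x4, takes a point from camera to world coordinates). Camera axes: x right, y up, looking along -z (the intrinsics and any distortion apply to the point x, -y, -z); pixel columns grow to the right and rows downward; lengths in mm; the calibration is good to about 2 mm. A picture is of the moment at which its call begins.
- job.close_job(): hands the job in; it is judged then, once.
Trained networks look in the newest picture that a camera, given by its name, has taken for a name from the list of things; names that differ only in an ending like _2 or _b are one class to them, and where a whole thing is asked for, a point or a joint stands for the part that bears it (a point fixed in the world has none). Each returns a list of dicts, best first, with "p" (0 to 1); they miss things now and then, are a little off and sometimes report something else, mostly with a low value. They report only what shows in the picture. A call takes as long as a camera call.
- models.look_for(target, camera): "centre" ([x, y, z] in mm, in world coordinates, good to about 4 mm: the middle of the surface that is visible of it).
- models.regions_of(target, camera): "region" (400x640 bool, what is visible of it).
The state is a dict: "t": time; "qpos": joint angles; "qvel": joint speeds; "joint_torque": joint torques, N m; "ee_pos": TCP position; "orientation": TCP orientation; "ft_force": force on the tool from outside, world axes, zero at the start; "moment": the same for the moment, N m; "width": finger opening in mm; "grasp_force": force on a finger pad.
Only numpy, scipy, OpenCV 4.12 (cv2) and the standard library are available. Lean on these libraries where they do the work, as an engineer would, in place of code of your own. Each camera call takes 0.05 s, during which the arm holds its last target. There are 200 camera calls.

## Working session

There is one attempt and no reset: what is moved stays moved. The work goes in short steps, Python scripts to look and compute and a tool call to move; the robot and the scene stay as the last step left them, time stands still between calls to the robot, and variables do not carry over. Pictures are saved under pics/ and viewed, at most 10 in all, crops included, and the job is handed in when it is done.

Besides the shell and the picture viewer there is one more tool, called after "Call:" in YAML: its name, and indented under it one key for each argument. jog_arm: Moves the arm, as the interface text tells. Its arguments: {"type":"object","properties":{"increments":{"type":"array"}},"required":["increments"]}

```bash
mkdir -p pics; ls; cat > h.py <<'E'
import numpy as np, cv2
from workcell import get_obs, get_image, job, models
def cloud(im):
    d=im["depth"]; v,u=np.mgrid[0:400,0:640]
    x=(u-im["cx"])/im["fx"]*d; y=(v-im["cy"])/im["fy"]*d
    P=np.stack([x,-y,-d,np.ones_like(d)],-1)@np.array(im["cam_to_world"]).T
    P=P[...,:3]; P[d==0]=np.nan
    return P
E
python3 - <<'E'
from h import *
o=get_obs(); print({k:np.round(v,3) for k,v in o.items()})
for c in ["side","top"]:
    im=get_image(c); cv2.imwrite(f"pics/{c}0.png",im["pixels"]); np.savez(f"/tmp/{c}0.npz",**im)
    print(c,np.round(im["cam_to_world"],3).tolist(),im["fx"],im["cx"],im["cy"],[k for k in im])
    for t in ["knob_grip","knob_foot","knob","stand","board","capacitor","screwdriver","jar","screw_tray","heat_sink","drill"]:
        print(t,[(np.round(r["centre"]),round(r["p"],2)) for r in models.look_for(t,c)[:2]])
E
```

```text
pics
{'t': np.float64(0.0), 'qpos': array([ 1.118,  0.424,  1.631, -0.   ,  1.089, -0.019]), 'qvel': array([-0.001, -0.001,  0.002, -0.001, -0.002,  0.001]), 'joint_torque': array([ 2.0000e-03, -5.4465e+01, -2.7366e+01,  6.4000e-02,  2.3000e-02,
       -0.0000e+00]), 'ee_pos': array([262.403, 566.576, 198.097]), 'orientation': array([-6.760e-01, -3.068e+00,  2.000e-03]), 'ft_force': array([ 0.071, -0.524,  0.072]), 'moment': array([-0.005, -0.034, -0.01 ]), 'grasp_force': np.float64(0.0), 'width': np.float64(87.693)}
side [[0.993, 0.064, -0.098, 359.414], [-0.115, 0.667, -0.736, -808.732], [0.019, 0.742, 0.67, 851.997], [0.0, 0.0, 0.0, 1.0]] 371.15519407850127 321.9838121985077 194.56645448478636 ['pixels', 'depth', 'fx', 'fy', 'cx', 'cy', 'cam_to_world']
knob_grip [(array([489., -77., 142.]), 0.94), (array([302., 354.,  48.]), 0.66)]
knob_foot [(array([526., -88.,  81.]), 0.75)]
knob [(array([487., -80., 141.]), 0.72)]
stand [(array([529., -88.,  88.]), 0.9), (array([ 697., -424.,   14.]), 0.53)]
board [(array([548.,  55.,  94.]), 0.7)]
capacitor [(array([ 489., -411.,    3.]), 0.37
[... 338 characters left out ...]
[0.0, 0.0, 0.0, 1.0]] 467.75464770757327 317.93740773738864 199.175759571738 ['pixels', 'depth', 'fx', 'fy', 'cx', 'cy', 'cam_to_world']
knob_grip [(array([492., -72., 142.]), 0.57)]
knob_foot [(array([491., -72., 138.]), 0.71), (array([532., -43.,  97.]), 0.63)]
knob [(array([495., -70., 134.]), 0.79)]
stand []
board [(array([536.,  52.,  81.]), 0.81)]
capacitor [(array([431., 123.,  53.]), 0.61), (array([500., -65., 132.]), 0.23)]
screwdriver [(array([352., -77.,  18.]), 0.51)]
jar [(array([625., 427., 102.]), 0.92), (array([493., -68., 133.]), 0.18)]
screw_tray [(array([ 700., -424.,    7.]), 0.93)]
heat_sink [(array([ 284., -436.,   13.]), 0.78)]
drill [(array([529., -40.,  98.]), 0.39)]
```

View pics/side0.png

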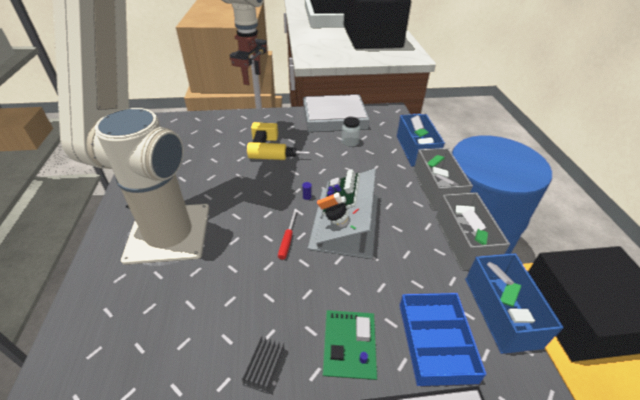

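View pics/top0.png

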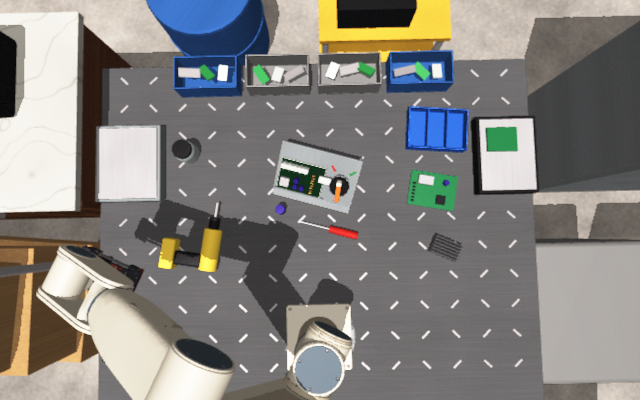

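The side view shows the knob (orange wing) at about (332,203); the top view shows it at about (338,190), with the stand yawed slightly. Next I measure the slope plane, the wing and the yaw.

```bash
python3 - <<'E'
from h import *
from itertools import product
for c,(r0,r1,c0,c1) in {"side":(160,260,295,395),"top":(130,220,260,380)}.items():
    im=dict(np.load(f"/tmp/{c}0.npz")); P=cloud(im); px=im["pixels"]
    cv2.imwrite(f"pics/{c}_crop.png",cv2.resize(px[r0:r1,c0:c1],None,fx=6,fy=6,interpolation=cv2.INTER_CUBIC))
    hsv=cv2.cvtColor(px,cv2.COLOR_BGR2HSV)
    near=(np.abs(P[...,0]-540)<170)&(np.abs(P[...,1]+10)<200)&(P[...,2]>15)
    grey=near&(hsv[...,1]<50)&(hsv[...,2]>90)
    Q=P[grey]; rng=np.random.default_rng(0); best=None
    for _ in range(2000):
        a=Q[rng.choice(len(Q),3,False)]; n=np.cross(a[1]-a[0],a[2]-a[0]); L=np.linalg.norm(n)
        if L<1: continue
        n/=L; n*=np.sign(n[2]) or 1
        if abs(n[2]-.866)>.06: continue
        inl=np.abs((Q-a[0])@n)<3
        if best is None or inl.sum()>best.sum(): best=inl
    q=Q[best]; m=q.mean(0); n=np.linalg.svd(q-m)[2][2]; n*=np.sign(n[2])
    print(c,"plane n",n.round(3),"m",m.round(1),best.sum(),len(Q),"yaw",np.degrees(np.arctan2(-n[1],-n[0])),"tilt",np.degrees(np.arccos(n[2])))
    S=near&(np.abs((P-m)@n)<4)
    mm=cv2.minAreaRect(P[S][:,:2].astype(np.float32)); print("rect",mm,"z",np.nanpercentile(P[S][:,2],[1,99]))
    o=near&(hsv[...,0]>4)&(hsv[...,0]<20)&(hsv[...,1]>150)&(P[...,2]>105)
    W=P[o]; print("orange",o.sum(),W.mean(0).round(1), "h over plane",np.percentile((W-m)@n,[5,50,95]).round(1))
    v,u=np.nonzero(o); print(u.min(),u.max(),v.min(),v.max())
    up=(P-m)@n; w=near&(up>70)&~o
    print("nonorange high",[(i,j,*P[j,i].round(0),round(up[j,i]),*px[j,i]) for j,i in zip(*np.nonzero(w))][:40])
    np.savez(f"/tmp/{c}p.npz",n=n,m=m,W=W)
E
```

```text
side plane n [-0.479  0.134  0.867] m [547.8 -55.6  92.9] 1626 2467 yaw -15.66389977457572 tilt 29.84936805665729
rect ((541.4562377929688, -6.8370819091796875), (272.7175598144531, 149.13002014160156), 73.91832733154297) z [ 39.85257315 122.92916214]
orange 158 [471.3 -75.  156. ] h over plane [75.2 90.1 99.4]
318 336 195 208
nonorange high [(np.int64(336), np.int64(193), np.float64(496.0), np.float64(-68.0), np.float64(181.0), 99, np.uint8(230), np.uint8(238), np.uint8(240)), (np.int64(337), np.int64(193), np.float64(499.0), np.float64(-70.0), np.float64(182.0), 99, np.uint8(239), np.uint8(246), np.uint8(249)), (np.int64(333), np.int64(194), np.float64(489.0), np.float64(-64.0), np.float64(174.0), 98, np.uint8(117), np.uint8(133), np.uint8(177)), (np.int64(334), np.int64(194), np.float64(491.0), np.float64(-68.0), np.float64(178.0), 99, np.uint8(201), np.uint8(218), np.uint8(232)), (np.int64(335), np.int64(194), np.float64(493.0), np.float64(-71.0), np.float64(180.0), 99, np.uint8(240), np.uint8(246), np.uint8(248)), (np.int64(336), np.int64(194), np.float64(495.0), np.float64(-74.
[... 9925 characters left out ...]
nt8(200)), (np.int64(334), np.int64(197), np.float64(461.0), np.float64(-60.0), np.float64(153.0), 95, np.uint8(132), np.uint8(159), np.uint8(222)), (np.int64(334), np.int64(198), np.float64(458.0), np.float64(-60.0), np.float64(151.0), 95, np.uint8(127), np.uint8(163), np.uint8(236)), (np.int64(334), np.int64(199), np.float64(454.0), np.float64(-60.0), np.float64(159.0), 104, np.uint8(120), np.uint8(161), np.uint8(237)), (np.int64(334), np.int64(200), np.float64(452.0), np.float64(-60.0), np.float64(147.0), 94, np.uint8(98), np.uint8(145), np.uint8(235)), (np.int64(334), np.int64(201), np.float64(449.0), np.float64(-60.0), np.float64(147.0), 96, np.uint8(127), np.uint8(157), np.uint8(227))]
```

View pics/side_crop.png

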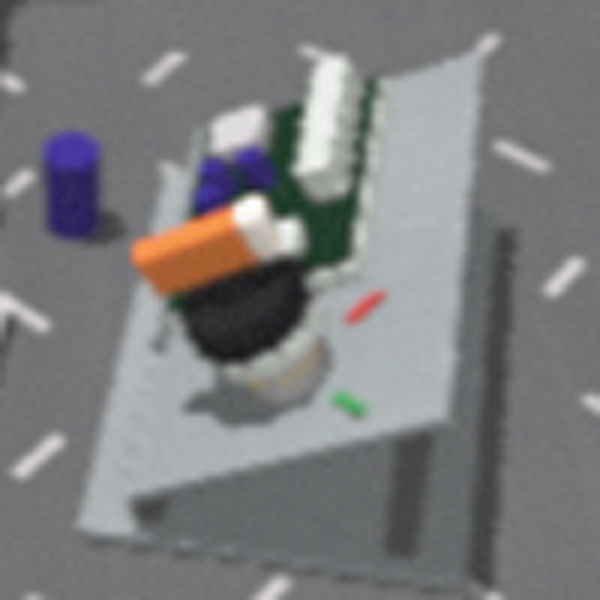

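View pics/top_crop.png

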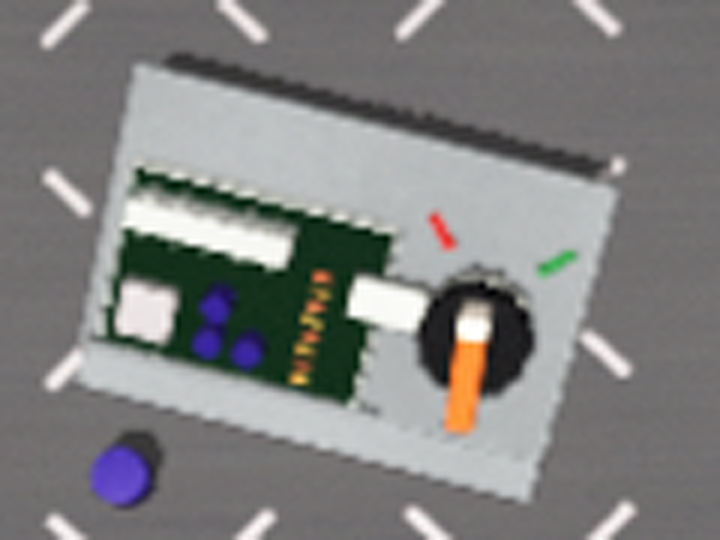

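The crops show the wing's orange end down-slope and its white end up-slope. The yellow band is visible, the red mark is at about (442,230) and the green one at about (557,263) in the top crop. Now I compute the exact frame.

```bash
cat >> h.py <<'E'
from scipy.spatial.transform import Rotation as Ro
YAW=np.radians(-16.1); T=np.radians(30)
sx=np.array([np.cos(YAW),np.sin(YAW),0]); sy=np.array([-np.sin(YAW),np.cos(YAW),0])
N=-np.sin(T)*sx+np.array([0,0,np.cos(T)]); U=np.cos(T)*sx+np.array([0,0,np.sin(T)])
C=np.array([542.3,-6.3,79.7]); FOOT=C-80*sy
def Rtool(th,flip):      # tool for knob angle th
    a=0.5-th             # ccw about N from upslope
    kx=np.cos(a)*U+np.sin(a)*sy; ky=np.cross(N,kx)
    y=ky*(-1 if flip else 1); z=-N
    return Ro.from_matrix(np.stack([np.cross(y,z),y,z],1))
def go(h,th,flip,off=(0,0)):  # h = TCP height above foot along N
    o=get_obs(); R=Ro.from_rotvec(o["orientation"]); Rt=Rtool(th,flip)
    p=FOOT+h*N+off[0]*U+off[1]*sy
    rv=np.degrees((R.inv()*Rt).as_rotvec())
    print("t",round(float(o["t"]),2),"flip",flip,"shift now-axes",R.inv().apply(p-o["ee_pos"]).round(1),"shift target-axes",Rt.inv().apply(p-o["ee_pos"]).round(1),"turn",rv.round(1),np.linalg.norm(rv).round(1),"q",o["qpos"].round(2),"F",o["ft_force"].round(1),"w",round(float(o["width"]),1),"g",round(float(o["grasp_force"]),1))
E
python3 - <<'E'
from h import *
print("foot",FOOT,"N",N)
for c in ["side","top"]:
    im=dict(np.load(f"/tmp/{c}0.npz")); P=cloud(im)
    D=P-FOOT; h=D@N; u=D@U; y=D@sy; r=np.hypot(u,y)
    s=(r<45)&(h>88)&(h<106); a=np.stack([u[s],y[s]],1)
    (cx,cy),(w,l),ang=cv2.minAreaRect(a.astype(np.float32))
    m=a.mean(0); v=np.linalg.svd(a-m)[2][0]; v*=np.sign(v[0])
    box=cv2.boxPoints(((cx,cy),(w,l),ang)); 
    print(c,s.sum(),"mean(u,y)",m.round(1),"rectc",round(cx,1),round(cy,1),"size",w,l,ang,"dir ccw deg",np.degrees(np.arctan2(v[1],v[0])).round(1),"knob",0.5-np.arctan2(v[1],v[0]),"h",np.percentile(h[s],[10,50,90]))
    b=(h>45)&(h<65)&(r<36); print(" skirt",b.sum(),u[b].min(),u[b].max(),y[b].min(),y[b].max())
for f in (0,1): go(154,0.4,f)
E
```

```text
foot [520.11482774 -83.16233233  79.7       ] N [-0.48038958  0.13865733  0.8660254 ]
side 148 mean(u,y) [ 2.  -3.5] rectc -0.1 -1.0 size 64.30628967285156 17.40818977355957 5.773991584777832 dir ccw deg 7.7 knob 0.3649461006367848 h [ 90.44475709  98.6257707  101.15629232]
 skirt 243 -33.47927719832395 30.842027021381043 -34.37516552411686 18.69290094903948
top 98 mean(u,y) [3.4 0.9] rectc 2.2 0.9 size 67.2424545288086 14.962213516235352 6.258965969085693 dir ccw deg 6.0 knob 0.3947001889053673 h [ 93.73657362  97.53574313 101.36577829]
 skirt 203 -24.520294187538813 32.969386825332876 -30.830914027705624 30.390075118882578
t 1.2 flip 0 shift now-axes [-430.8 -493.6  -14.2] shift target-axes [-254.  -581.6  163.1] turn [ -0.8 -30.1 -14.1] 33.2 q [ 1.12  0.42  1.63  0.    1.09 -0.02] F [ 0.1 -0.4  0.1] w 88.0 g 0.0
t 1.2 flip 1 shift now-axes [-430.8 -493.6  -14.2] shift target-axes [254.  581.6 163.1] turn [-43.3   1.1 160.3] 166.0 q [ 1.12  0.42  1.63  0.    1.09 -0.02] F [ 0.1 -0.4  0.1] w 88.0 g 0.0
```

Call:
jog_arm:
  increments: [0,0,0,-39.2,-44.9,-1.3,60,0,0,0,-39.2,-44.9,-1.3,60,0,0,0,-39.2,-44.9,-1.3,60,0,0,0,-39.2,-44.9,-1.3,60,0,0,0,-39.2,-44.9,-1.3,60,0,0,0,-39.2,-44.9,-1.3,60,0,0,0,-39.2,-44.9,-1.3,60,0,0,0,-39.2,-44.9,-1.3,60,0,0,0,-39.2,-44.9,-1.3,60,0,0,0,-39.2,-44.9,-1.3,60,0,0,0,-39.2,-44.9,-1.3,60,0,0,0,0,0,0,60]

```text
t: 2.7
ee_pos: [447.4, -65.7, 213.5]
orientation: [0.684, 3.065, -0.001]
ft_force: [-0.2, 0.3, -0.1]
width: 52.9
grasp_force: 0.0
```

Call:
jog_arm:
  increments: [-0.2,-6,-2.8,0,0,0,60,-0.2,-6,-2.8,0,0,0,60,-0.2,-6,-2.8,0,0,0,60,-0.2,-6,-2.8,0,0,0,60,-0.2,-6,-2.8,0,0,0,60,0,0,0,0,0,0,60,0,0,0,0,0,0,60]

```text
t: 3.58
ee_pos: [447.1, -61.9, 213.8]
orientation: [0.241, 2.614, -0.127]
ft_force: [0.0, 0.3, 1.2]
width: 52.9
grasp_force: 0.0
```

```bash
python3 - <<'E'
from h import *
go(154,0.38,0); go(66,.38,0,(1,0))
E
```

```text
t 3.58 flip 0 shift now-axes [ 1.2 -0.1  0.2] shift target-axes [ 1.2 -0.1  0.2] turn [ 0.2 -0.1 -1.4] 1.4 q [-0.1  -0.06  2.33 -0.25  0.37 -1.28] F [0.  0.3 1.2] w 52.9 g 0.0
t 3.58 flip 0 shift now-axes [ 0.1 -0.5 88.2] shift target-axes [ 0.2 -0.2 88.2] turn [ 0.2 -0.1 -1.4] 1.4 q [-0.1  -0.06  2.33 -0.25  0.37 -1.28] F [0.  0.3 1.2] w 52.9 g 0.0
```

Call:
jog_arm:
  increments: [0,0,-1.4,0,0,20,60,0,0,0,0,0,20,60,0,0,0,0,0,15,60,0,0,0,0,0,15,60,0,0,0,0,0,9,60,0,0,0,0,0,9,60,0,0,0,0,0,0,60]

```text
t: 4.45
ee_pos: [489.7, -74.6, 136.7]
orientation: [0.21, 2.618, -0.137]
ft_force: [0.5, 0.3, 1.1]
width: 52.6
grasp_force: 0.0
```

```bash
python3 - <<'E'
from h import *
go(66,.38,0,(1,0))
im=get_image("side"); cv2.imwrite("pics/side1.png",cv2.resize(im["pixels"][150:250,270:390],None,fx=6,fy=6,interpolation=cv2.INTER_CUBIC))
E
```

```text
t 4.45 flip 0 shift now-axes [ 0.1  0.2 -0.9] shift target-axes [ 0.1  0.2 -0.9] turn [ 0.1 -0.1  0. ] 0.2 q [-0.12  0.2   2.32 -0.62  0.13 -0.94] F [0.5 0.3 1.1] w 52.6 g 0.0
```

View pics/side1.png

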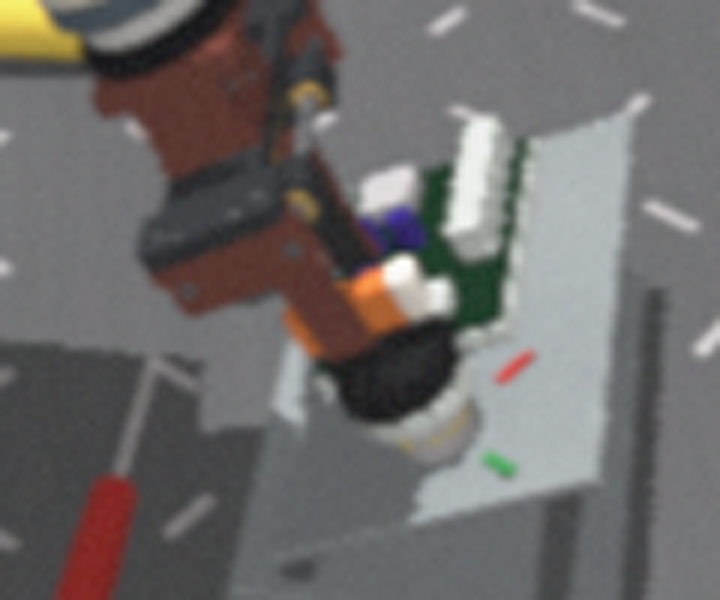

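The fingers straddle the wing correctly: the pads are at about (330,310) in the crop, above the black skirt, with the wing between them. Joint 5 is near its limit, so I'll use a loose fork (slightly wider than the wing). The knob can then drop by itself and I don't have to go deeper.

Call:
jog_arm:
  increments: [0,0,0,0,0,0,19,0,0,0,0,0,0,19,0,0,0,0,0,0,19,0,0,0,0,0,0,19,0,0,0,0,0,0,19]

```text
t: 5.12
ee_pos: [488.7, -73.7, 137.0]
orientation: [0.208, 2.617, -0.135]
ft_force: [0.3, 5.1, 1.2]
width: 17.1
grasp_force: 2.6
```

Call:
jog_arm:
  increments: [0,0,-6,0,0,0,19,0,0,-6,0,0,0,19,0,0,-6,0,0,0,19,0,0,-6,0,0,0,19,0,0,-6,0,0,0,19,0,0,-6,0,0,0,19,0,0,-6,0,0,0,19,0,0,-4,0,0,0,19,0,0,0,0,0,0,19,0,0,0,0,0,0,19]

```text
t: 6.38
ee_pos: [488.6, -74.3, 137.0]
orientation: [-0.846, 2.544, -0.403]
ft_force: [-0.1, 0.0, 0.4]
width: 16.8
grasp_force: 0.0
```

```bash
python3 - <<'E'
from h import *
go(66,-.42,0,(1,0))
im=get_image("side"); cv2.imwrite("pics/side2.png",cv2.resize(im["pixels"][150:250,270:390],None,fx=6,fy=6,interpolation=cv2.INTER_CUBIC))
E
```

```text
t 6.38 flip 0 shift now-axes [-0.6 -0.4 -0.1] shift target-axes [-0.6 -0.4 -0.1] turn [0.1 0.1 0.1] 0.2 q [-0.12  0.2   2.32 -0.62  0.13 -1.74] F [-0.1  0.   0.4] w 16.8 g 0.0
```

View pics/side2.png

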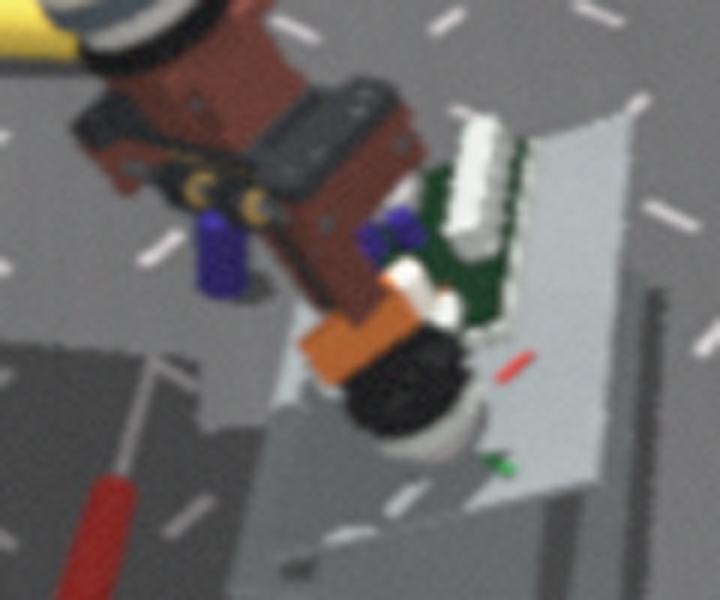

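The yellow band is gone and the skirt sits lower, so the knob has clicked down. Now I turn it forward.

Call:
jog_arm:
  increments: [0,0,9,0,0,0,19,0,0,9,0,0,0,19,0,0,9,0,0,0,19,0,0,9,0,0,0,19,0,0,9,0,0,0,19,0,0,9,0,0,0,19,0,0,9,0,0,0,19,0,0,9,0,0,0,19,0,0,9,0,0,0,19,0,0,9,0,0,0,19,0,0,3,0,0,0,19,0,0,3,0,0,0,19]

```text
t: 7.92
ee_pos: [488.6, -74.2, 136.9]
orientation: [1.3, 2.285, 0.168]
ft_force: [-0.9, -0.6, -0.6]
width: 16.7
grasp_force: 0.0
```

```bash
python3 - <<'E'
from h import *
go(66,1.25,0,(1,0)); print(get_obs()["moment"]@N, get_obs()["moment"])
im=get_image("side"); cv2.imwrite("pics/side3.png",cv2.resize(im["pixels"][150:250,270:390],None,fx=6,fy=6,interpolation=cv2.INTER_CUBIC))
E
```

```text
t 7.92 flip 0 shift now-axes [-0.4  0.7 -0.1] shift target-axes [-0.4  0.6 -0.1] turn [ 0.1 -0.2 -0.2] 0.3 q [-0.12  0.2   2.32 -0.62  0.13 -0.06] F [-0.9 -0.6 -0.6] w 16.7 g 0.0
0.049229291726260754 [-0.02587092  0.25536708  0.0016081 ]
```

View pics/side3.png

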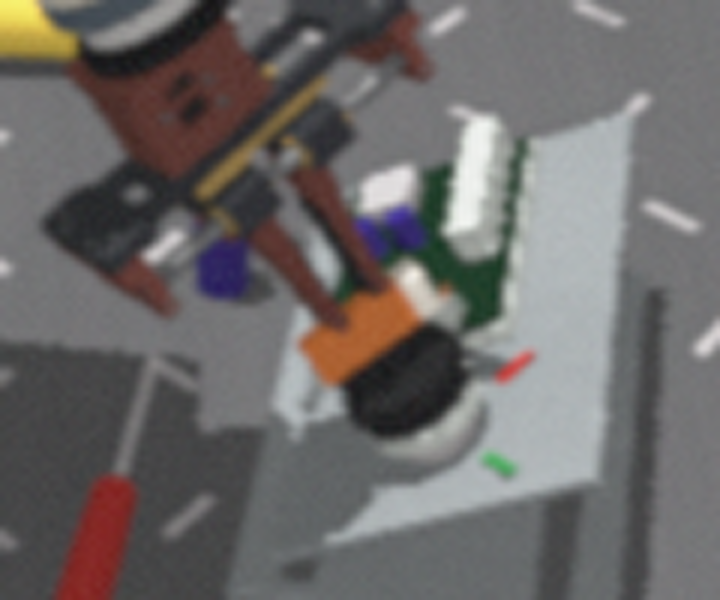

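```bash
python3 - <<'E'
from h import *
o=get_obs()
for c in ["side","top"]:
    im=get_image(c); M=np.linalg.inv(im["cam_to_world"]); P=cloud(im); px=im["pixels"]
    def pr(p):
        q=M@np.r_[p,1]; return [round(float(im["cx"]+im["fx"]*q[0]/-q[2]),1),round(float(im["cy"]-im["fy"]*q[1]/-q[2]),1)]
    Z=Ro.from_rotvec(o["orientation"]).as_matrix()[:,2]
    print(c,"tcp",pr(o["ee_pos"]),"-19",pr(o["ee_pos"]-19*Z),"-60",pr(o["ee_pos"]-60*Z))
    hsv=cv2.cvtColor(px,cv2.COLOR_BGR2HSV)
    D=P-FOOT; h=D@N; u=D@U; y=D@sy; r=np.hypot(u,y)
    s=(r<48)&(h>60)&(hsv[...,0]>8)&(hsv[...,0]<20)&(hsv[...,1]>170)&(hsv[...,2]>120)
    print(" orange",s.sum(),"h",np.percentile(h[s],[5,25,50,75,95]).round(0),"u",np.percentile(u[s],[2,50,98]).round(0),"y",np.percentile(y[s],[2,50,98]).round(0))
    k=(r<40)&(h>30)&(h<130)&(hsv[...,2]<130)&~s
    f=(r<14)&~s
    print(" others near axis",[(round(float(h[j,i])),round(float(u[j,i])),round(float(y[j,i]))) for j,i in zip(*np.nonzero(f))][:60:2])
    if c=="top": cv2.imwrite("pics/top3.png",cv2.resize(px[145:235,290:410],None,fx=6,fy=6,interpolation=cv2.INTER_CUBIC))
E
```

```text
side tcp [332.9, 206.4] -19 [329.7, 201.6] -60 [322.6, 191.1]
 orange 126 h [67. 72. 78. 84. 90.] u [-20.  -1.  17.] y [-20.  -7.   5.]
 others near axis [(242, -2, -13), (185, 5, 6), (179, -2, 12), (182, 7, 4), (177, 0, 9), (179, 9, 2), (169, 10, 1), (164, 6, 5), (164, 13, 2), (162, 8, 2), (156, 4, 7), (159, 13, 0), (152, 5, 7), (147, -2, 11), (149, 7, 4), (146, 2, 7), (149, 11, -1), (138, -4, 13), (144, 8, 2), (137, -1, 10), (142, 10, -1), (134, 1, 7), (138, 11, -2), (133, 8, 2), (132, 14, 0), (124, -2, 11), (130, 10, 0), (122, 0, 9), (127, 11, -1), (139, -1, -13)]
top tcp [338.0, 188.6] -19 [337.4, 191.0] -60 [336.2, 196.4]
 orange 6 h [69. 77. 88. 89. 90.] u [ 2. 16. 18.] y [-6.  7. 11.]
 others near axis [(45, 12, -2), (50, 10, -3), (62, 11, 0), (54, 10, -7), (66, 10, -1), (56, 7, -7), (73, 10, -2), (62, 6, -8), (81, 10, -3), (68, 6, -9), (79, 6, -3), (86, 5, -4), (84, 2, -8), (94, 1, -12), (148, -2, -12), (438, 9, 9), (442, 13, 4), (441, 14, -1), (437, 5, 10), (440, 8, 6), (439, 9, 1), (439, 11, -4), (441, 4, 12), (439, 4, 7), (439, 6, 3), (441, 8, -2), (439, 8, -7), (441, 1, 11), (437, 0, 7), (442, 5, 2)]
```

View pics/top3.png

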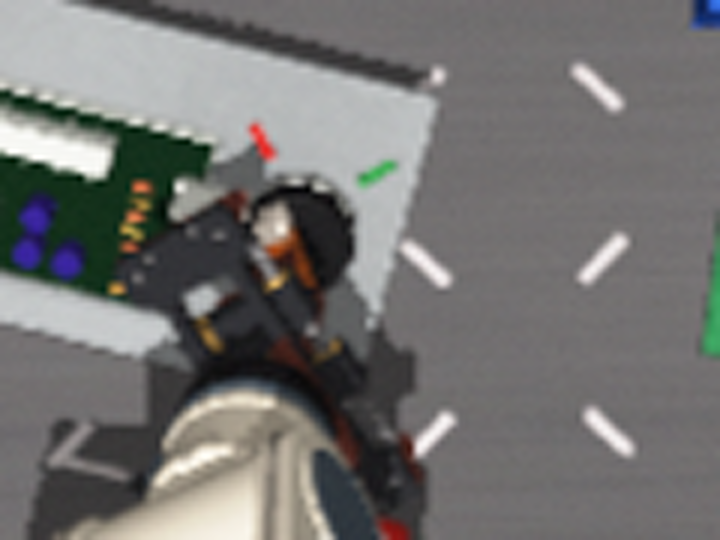

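```bash
python3 - <<'E'
from h import *
o=get_obs(); im=get_image("side"); P=cloud(im); px=im["pixels"]
R=Ro.from_rotvec(o["orientation"])
L=R.inv().apply((P-o["ee_pos"]).reshape(-1,3)).reshape(P.shape)  # tool frame
D=P-FOOT; h=D@N
for j in range(190,212,1):
    print(j,[(i,*[int(t) for t in L[j,i].round()],int(h[j,i].round()),"O" if px[j,i,2]>170 and px[j,i,0]<110 else ("W" if px[j,i].min()>150 else "k")) for i in range(318,342,2) if np.isfinite(h[j,i]) and np.linalg.norm(L[j,i])<110])
E
```

```text
190 [(318, -10, -12, -79, 145, 'k'), (324, 7, 7, -55, 121, 'k'), (326, -12, 6, -63, 129, 'k'), (328, -11, 11, -58, 124, 'k')]
191 [(318, -10, -14, -77, 143, 'k'), (324, 10, 6, -51, 117, 'k'), (326, -5, 6, -56, 122, 'k'), (328, -9, 10, -55, 121, 'k'), (330, -10, 14, -51, 117, 'k')]
192 [(318, -10, -15, -74, 140, 'k'), (320, -12, -11, -71, 137, 'k'), (326, 1, 7, -50, 116, 'k'), (328, -5, 10, -49, 115, 'k'), (330, -10, 13, -48, 114, 'k')]
193 [(318, -9, -16, -71, 137, 'k'), (320, -12, -13, -69, 135, 'k'), (326, 5, 7, -45, 111, 'k'), (328, -8, 7, -49, 115, 'k'), (330, -8, 12, -44, 110, 'k')]
194 [(318, -11, -18, -70, 136, 'k'), (320, -11, -14, -66, 132, 'k'), (326, 12, 7, -38, 104, 'k'), (328, -5, 6, -45, 111, 'k'), (330, -11, 9, -44, 110, 'k'), (332, -9, 15, -38, 104, 'k'), (336, -3, 26, -25, 91, 'k'), (338, -11, 28, -26, 92, 'W')]
195 [(318, -8, -19, -66, 132, 'k'), (320, -13, -16, -65, 131, 'k'), (322, -9, -10, -58, 124, 'k'), (330, -9, 8, -40, 106, 'k'), (332, -11, 12, -38, 103, 'k'), (334, 2, 22, -24, 90, 'k'), (336, -6, 24, -25, 91, 'k'), (338, -11, 27, -24, 90, 'W')]
196 [(318, -8
[... 4132 characters left out ...]
4, -8, 1, 65, 'k'), (334, -7, -4, 4, 62, 'k'), (336, -10, 0, 7, 59, 'k'), (338, -5, 7, 15, 51, 'k'), (340, -9, 10, 17, 49, 'k')]
210 [(322, 4, -31, -14, 80, 'k'), (324, 1, -27, -11, 77, 'O'), (326, 2, -22, -6, 72, 'O'), (328, -2, -18, -4, 70, 'k'), (330, 17, -8, 14, 52, 'k'), (332, -4, -9, 4, 62, 'k'), (334, -7, -5, 6, 60, 'k'), (336, -10, -2, 9, 57, 'k'), (338, -8, 4, 15, 51, 'k'), (340, -12, 8, 17, 49, 'k')]
211 [(322, 4, -32, -12, 77, 'k'), (324, 0, -29, -9, 75, 'k'), (326, 0, -24, -5, 71, 'O'), (328, -2, -20, -2, 67, 'k'), (330, 17, -10, 17, 49, 'k'), (332, 0, -10, 9, 56, 'k'), (334, -7, -7, 9, 57, 'k'), (336, -10, -3, 12, 54, 'k'), (338, -11, 1, 16, 50, 'k'), (340, -17, 5, 16, 50, 'k')]
```

The side depth shows the wing lying across the fork. The visible fingertips end about 23 mm above the reported TCP, at wing-top height (h≈90). So the knob dropped out of the shallow fork at about -0.1 rad. I'll lift, realign and go deeper, with a few degrees of tilt to keep joint 5 inside its range.

Call:
jog_arm:
  increments: [0,0,0,0,0,-15,60,0,0,0,0,0,-15,60,0,0,-8.6,0,0,0,60,0,0,-8.6,0,0,0,60,0,0,-8.6,0,0,0,60,0,0,-8.6,0,0,0,60,0,0,-8.6,0,0,0,60,0,0,-8.6,0,0,0,60,0,0,-8.6,0,0,0,60,0,0,-8.6,0,0,0,60,0,0,-8.6,0,0,0,60,0,0,0,0,0,0,60]

```text
t: 9.62
ee_pos: [474.1, -70.2, 162.9]
orientation: [-0.42, 2.618, -0.298]
ft_force: [-1.1, 0.2, 0.5]
width: 52.8
grasp_force: 0.0
```

```bash
cat >> h.py <<'E'
def go2(htip,th,tilt,short=23):
    o=get_obs(); R=Ro.from_rotvec(o["orientation"]); Rt=Ro.from_rotvec(np.radians(tilt)*sy)*Rtool(th,0)
    p=FOOT+htip*N+short*Rt.as_matrix()[:,2]
    print("t",round(float(o["t"]),2),"shift target-axes",Rt.inv().apply(p-o["ee_pos"]).round(1),"turn",np.degrees((R.inv()*Rt).as_rotvec()).round(1),"q",o["qpos"].round(3),"F",o["ft_force"].round(1),"w",round(float(o["width"]),1),"g",round(float(o["grasp_force"]),1))
def tips(save=None):
    o=get_obs(); im=get_image("side"); P=cloud(im); px=im["pixels"]
    if save: cv2.imwrite(save,cv2.resize(px[150:250,270:390],None,fx=6,fy=6,interpolation=cv2.INTER_CUBIC))
    L=Ro.from_rotvec(o["orientation"]).inv().apply((P-o["ee_pos"]).reshape(-1,3)).reshape(P.shape)
    hsv=cv2.cvtColor(px,cv2.COLOR_BGR2HSV); b,g,r=[px[...,k].astype(int) for k in range(3)]
    f=(np.abs(L[...,0])<13)&(np.abs(L[...,1])<60)&(L[...,2]>-70)&(r>g+15)&(r<150)
    for s in (-1,1):
        z=L[...,2][f&(s*L[...,1]>0)]; print("finger",s,len(z),"max tool z",np.sort(z)[-8:].round(0))
    D=P-FOOT; h=D@N; u=D@U; y=D@sy
    k=(h>70)&(np.hypot(u,y)<40)&(((hsv[...,0]>5)&(hsv[...,0]<20)&(hsv[...,1]>150)&(hsv[...,2]>170))|(px.min(-1)>170))
    a=np.stack([u[k],y[k]],1); 
    if len(a)>10:
        v=np.linalg.svd(a-a.mean(0))[2][0]; v*=np.sign(v[0]); print("wing",len(a),"c",a.mean(0).round(1),"knob",round(.5-np.arctan2(v[1],v[0]),2),"h95",np.percentile(h[k],95).round(1))
E
python3 - <<'E'
from h import *
tips(); go2(105,-.1,4); go2(74,-.1,4)
E
```

```text
finger -1 117 max tool z [31. 31. 31. 31. 31. 33. 35. 35.]
finger 1 10 max tool z [-33.   5.   5.   5.   6.   6.  45.  46.]
wing 177 c [ 9.1 -3.4] knob 0.06 h95 340.4
t 9.68 shift target-axes [ 0.6  0.7 14. ] turn [-2.1  3.3 -0.2] q [-0.117  0.108  2.331 -0.406  0.201 -1.626] F [-0.4 -0.3  0.5] w 52.7 g 0.0
t 9.68 shift target-axes [-1.2 -0.5 44.9] turn [-2.1  3.3 -0.2] q [-0.117  0.108  2.331 -0.406  0.201 -1.626] F [-0.4 -0.3  0.5] w 52.7 g 0.0
```

```bash
python3 - <<'E'
from h import *
o=get_obs(); Rm=Ro.from_rotvec(o["orientation"])
for c in ("side","top"):
    im=get_image(c); P=cloud(im); px=im["pixels"]
    L=Rm.inv().apply((P-o["ee_pos"]).reshape(-1,3)).reshape(P.shape)
    D=P-FOOT; h=D@N; u=D@U; y=D@sy; hsv=cv2.cvtColor(px,cv2.COLOR_BGR2HSV)
    for s in (-1,1):
        m=(np.abs(L[...,0])<14)&(s*L[...,1]>22)&(s*L[...,1]<48)
        print(c,s,np.histogram(L[...,2][m],np.arange(-60,31,5))[0].tolist())
    k=(h>83)&(h<94)&(np.hypot(u,y)<40)&(((hsv[...,0]>4)&(hsv[...,0]<20)&(hsv[...,1]>130))|(px.min(-1)>150))
    if k.sum()>8:
        a=np.stack([u[k],y[k]],1).astype(np.float32); v=np.linalg.svd(a-a.mean(0))[2][0]; v*=np.sign(v[0])
        print(c,"wing",k.sum(),cv2.minAreaRect(a),"knob",.5-np.arctan2(v[1],v[0]))
E
```

```text
side -1 [12, 15, 15, 15, 14, 14, 9, 0, 0, 0, 0, 0, 0, 0, 0, 0, 0, 0]
side 1 [0, 0, 0, 2, 3, 2, 1, 0, 0, 0, 0, 0, 0, 0, 0, 0, 0, 0]
side wing 95 ((1.4904556274414062, -0.7785434722900391), (60.791744232177734, 15.49949836730957), 31.483890533447266) knob -0.104873836
top -1 [0, 1, 1, 3, 1, 2, 2, 1, 0, 0, 0, 0, 0, 0, 0, 0, 0, 0]
top 1 [5, 3, 2, 6, 3, 4, 2, 2, 0, 0, 0, 0, 0, 0, 0, 0, 0, 0]
top wing 64 ((6.729958534240723, 5.085933685302734), (52.96720886230469, 15.790411949157715), 33.6360969543457) knob -0.0395962
```

Both cameras confirm that the fingertips end about 25 mm behind the reported TCP, and the knob is at about -0.1. Going down with tilt.

Call:
jog_arm:
  increments: [-2.1,3.3,0,0,0,0,60,0,0,0,-0.5,0,10,60,0,0,0,-0.5,0,10,60,0,0,0,0,0,10,60,0,0,0,0,0,9,60,0,0,0,0,0,8,60,0,0,0,0,0,0,60]

```text
t: 10.65
ee_pos: [494.7, -75.6, 120.3]
orientation: [-0.431, 2.685, -0.267]
ft_force: [-0.1, -0.1, -0.6]
width: 53.0
grasp_force: 0.0
```

```bash
python3 - <<'E'
from h import *
go2(74,-.1,4,25)
E
```

```text
t 10.65 shift target-axes [-0.6 -0.7 -0.7] turn [ 0. -0. -0.] q [-0.132  0.243  2.275 -0.355  0.186 -1.687] F [-0.1 -0.1 -0.6] w 53.0 g 0.0
```

Call:
jog_arm:
  increments: [0,0,0,-0.6,-0.7,0,20,0,0,0,0,0,0,20,0,0,0,0,0,0,20,0,0,0,0,0,0,20,0,0,-5,0,0,0,20,0,0,-5,0,0,0,20,0,0,0,0,0,0,20,0,0,0,0,0,0,20]

```text
t: 11.65
ee_pos: [495.8, -75.1, 121.6]
orientation: [-0.667, 2.647, -0.316]
ft_force: [-0.5, 8.5, 1.2]
width: 18.0
grasp_force: 3.9
```

Call:
jog_arm:
  increments: [0,0,8,0,0,0,20,0,0,8,0,0,0,20,0,0,8,0,0,0,20,0,0,8,0,0,0,20,0,0,8,0,0,0,20,0,0,8,0,0,0,20,0,0,8,0,0,0,20,0,0,8,0,0,0,20,0,0,8,0,0,0,20,0,0,8,0,0,0,20,0,0,5,0,0,0,20,0,0,0,0,0,0,20]

```text
t: 13.15
ee_pos: [496.1, -75.8, 121.7]
orientation: [1.279, 2.371, 0.134]
ft_force: [3.4, 1.6, 0.0]
width: 17.6
grasp_force: 1.0
```

```bash
python3 - <<'E'
from h import *
go2(74,1.25,4,25); print(get_obs()["moment"].round(3))
im=get_image("side"); cv2.imwrite("pics/side4.png",cv2.resize(im["pixels"][150:250,270:390],None,fx=6,fy=6,interpolation=cv2.INTER_CUBIC))
E
```

```text
t 13.15 shift target-axes [ 0.4 -1.  -0.1] turn [0.1 0.  2.4] q [-0.133  0.242  2.272 -0.349  0.188 -0.385] F [3.4 1.6 0. ] w 17.6 g 1.0
[ 0.279 -0.008  0.128]
```

View pics/side4.png

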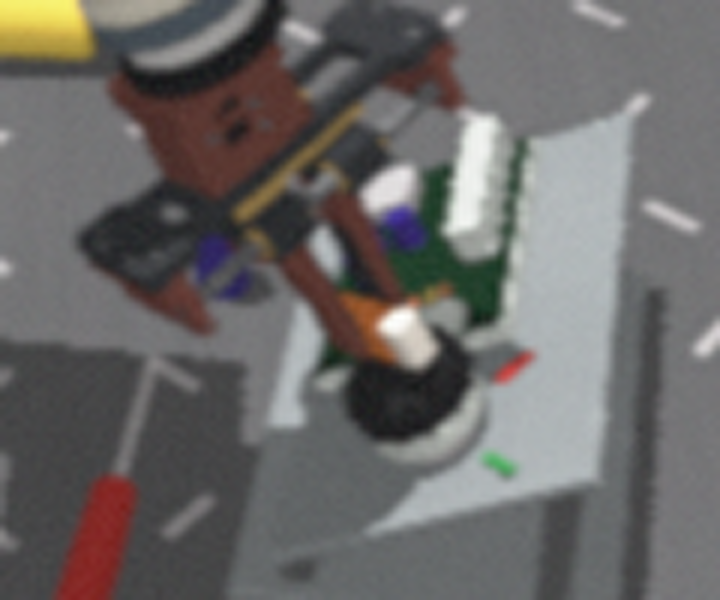

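The wing has now turned: its white end, at (405,330), points towards the green mark. A bit more to reach the stop, watching the moment.

Call:
jog_arm:
  increments: [0,0,3,0,0,0,20,0,0,3,0,0,0,20,0,0,3,0,0,0,20,0,0,0,0,0,0,20]

```text
t: 13.7
ee_pos: [496.0, -76.0, 121.7]
orientation: [1.464, 2.269, 0.181]
ft_force: [2.4, 1.2, -0.9]
width: 17.4
grasp_force: 1.2
```

```bash
python3 - <<'E'
from h import *
go2(74,1.25,4,25); print(get_obs()["moment"].round(3))
E
```

```text
t 13.7 shift target-axes [ 0.5 -0.8 -0.1] turn [ 0.1  0.  -6.6] q [-0.133  0.241  2.272 -0.349  0.188 -0.229] F [ 2.4  1.2 -0.9] w 17.4 g 1.2
[ 0.228 -0.102  0.188]
```

Tool angle is 1.37 and the moment is still small. A little more, until the stop is felt.

Call:
jog_arm:
  increments: [0,0,3,0,0,0,20,0,0,0,0,0,0,20]

```text
t: 13.95
ee_pos: [496.0, -75.9, 121.6]
orientation: [1.523, 2.233, 0.197]
ft_force: [3.7, 3.0, -0.7]
width: 17.7
grasp_force: 9.0
```

```bash
python3 - <<'E'
from h import *
go2(74,1.25,4,25); m=get_obs()["moment"]; print(m.round(3),m@N)
E
```

```text
t 13.95 shift target-axes [ 0.4 -0.8 -0.1] turn [ 0.1  0.  -9.5] q [-0.133  0.241  2.273 -0.35   0.188 -0.177] F [ 3.7  3.  -0.7] w 17.7 g 9.0
[ 0.444 -0.137  0.568] 0.2601348039624194
```

The moment and pad force jump, so the home stop is reached. Release and retreat.

Call:
jog_arm:
  increments: [0,0,-4,0,0,0,20,0,0,0,0,0,0,60,0,0,0,0,0,0,60,0,0,0,0,0,0,60,0,0,0,0,0,0,60,0,0,0,0,0,-15,60,0,0,0,0,0,-20,60,0,0,0,0,0,-30,60,0,0,0,0,0,-40,60,0,0,0,0,0,-40,60,0,0,0,0,0,0,60,0,0,0,0,0,0,60]

```text
t: 15.45
ee_pos: [434.3, -58.4, 251.2]
orientation: [1.446, 2.281, 0.176]
ft_force: [-0.3, 0.5, -0.2]
width: 52.8
grasp_force: 0.0
```

```bash
python3 - <<'E'
from h import *
o=get_obs(); print(o["t"],o["ft_force"].round(1),o["qpos"].round(2))
im=get_image("side"); P=cloud(im); px=im["pixels"]
cv2.imwrite("pics/side5.png",cv2.resize(px[150:250,270:390],None,fx=6,fy=6,interpolation=cv2.INTER_CUBIC))
D=P-FOOT; h=D@N; u=D@U; y=D@sy; hsv=cv2.cvtColor(px,cv2.COLOR_BGR2HSV)
k=(h>78)&(h<93)&(np.hypot(u,y)<40)&(((hsv[...,0]>4)&(hsv[...,0]<20)&(hsv[...,1]>130))|(px.min(-1)>150))
a=np.stack([u[k],y[k]],1).astype(np.float32); v=np.linalg.svd(a-a.mean(0))[2][0]; v*=np.sign(v[0])
print(k.sum(),cv2.minAreaRect(a),"knob",.5-np.arctan2(v[1],v[0]),"h",np.percentile(h[k],[50,75,90]))
print([(np.round(r["centre"]),round(r["p"],2)) for r in models.look_for("board","side")[:1]])
E
```

```text
15.45 [-0.3  0.5 -0.2] [-0.1  -0.14  2.26 -0.14  0.58 -0.44]
86 ((-0.29070472717285156, -1.1789283752441406), (14.762298583984375, 67.6806640625), 47.740379333496094) knob 1.2159603 h [86.80982242 87.77978711 88.42577212]
[(array([545.,  46.,  89.]), 0.79)]
```

View pics/side5.png

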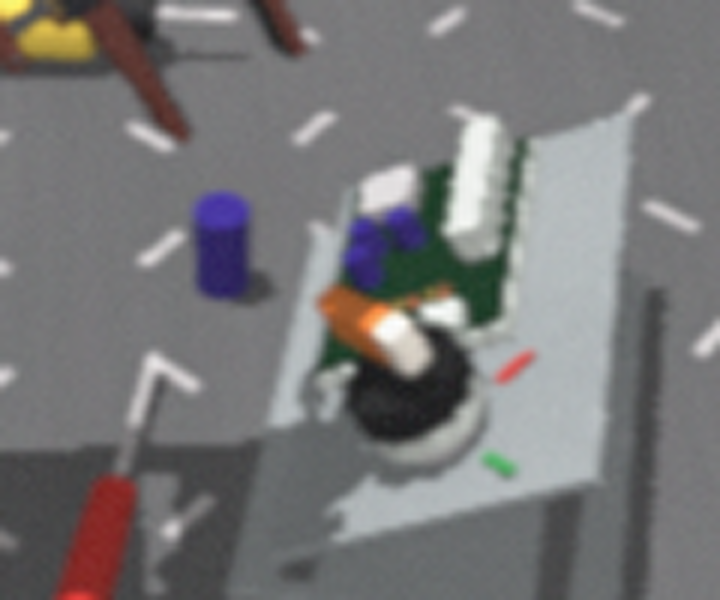

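The white end points at the green mark, the knob measures about 1.22–1.24 rad, the yellow band is gone and the board is unmoved. Handing in.

```bash
python3 -c "
from h import *
print(job.close_job())"
```

```text
the job is handed in; nothing more can be done
None
```

The job is handed in, result not reported: the knob clicked down at the thread start, then went to the home stop (measured about 1.22 of 1.25 rad), the board looks unmoved and the gripper is clear; the fingertips measured about 25 mm short of the stated TCP, so I had to re-grasp deeper.

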